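# Snap the cover plate back onto the vegetable cutter's gear housing

### The job

The gear housing of the vegetable cutter stands open on the bench after cleaning. Pick up its steel cover plate by the bow handle and, keeping it roughly level all the while, set it the right way round over the four studs and press it down until every stud has clicked through its hole and the plate lies flush on the housing. Let go of it, and do not knock over or push away the pepper shaker, the mug or the fish tin.

Things in the scene. Friction and masses are not known exactly. Their poses are not given: they have to be found in the camera images.
- housing: gear housing: low open aluminium box with two gears in it, fixed to the bench, 176 mm long (its x) and 40 mm high; stepped outline: 140 mm wide over the half x < 0, 100 mm wide over the half x > 0. Origin at the centre of its underside on the bench, z up. Four upright steel snap studs stand in it (see seat0..seat3)
- cover: loose steel cover plate, 0.2 to 0.33 kg, 176 mm long (its x), 5 mm thick, same stepped outline as the housing (140 mm wide for x < 0, 100 mm for x > 0); a round 20 mm hole for each stud; bow handle over its middle. Origin at the centre of its underside, z up. Lies flat on the bench at the start. Fits the housing only with its axes the same way as the housing's, wide half over wide half
- cover_grip (a point): centre of the handle's grip bar, 40 mm above the plate's underside, axes as the plate's; the bar runs along x, 90 mm long over all, 14 mm wide (y), 12 mm high; 66 mm free between its two legs, 29 mm free height under it; grasp across y from above
- pad_wide (a point): free spot on the plate's top at its wide end, x = -62, y = 0 mm, midway between the two holes there (100 mm apart): fingertips can press here beside the handle
- pad_narrow (a point): the same at the narrow end, x = +62, y = 0 mm, midway between the two holes there (66 mm apart)
- hole0 (a point): centre of a hole of the wide end, on the plate's underside, at x = -62, y = +50 mm on the plate; belongs over seat0
- seat0 (a point): centre of the seat round a stud of the wide end, at x = -62, y = +50 mm on the housing and 40 mm above its underside; the underside of the plate rests here when home. The stud's tapered tip is 28 mm above the seat; two sprung catches on it (towards +y and -y) hold up a plate that is only laid on, about 13 mm above the seat; some 5 N (4 to 7) at each stud, so 10 N at a pad, 20 N on the handle, click it through, then it drops home
- hole1 (a point): centre of a hole of the wide end, on the plate's underside, at x = -62, y = -50 mm on the plate; belongs over seat1
- seat1 (a point): centre of the seat round a stud of the wide end, at x = -62, y = -50 mm on the housing and 40 mm above its underside; the underside of the plate rests here when home. The stud's tapered tip is 28 mm above the seat; two sprung catches on it (towards +y and -y) hold up a plate that is only laid on, about 13 mm above the seat; some 5 N (4 to 7) at each stud, so 10 N at a pad, 20 N on the handle, click it through, then it drops home
- hole2 (a point): centre of a hole of the narrow end, on the plate's underside, at x = 62, y = +33 mm on the plate; belongs over seat2
- seat2 (a point): centre of the seat round a stud of the narrow end, at x = 62, y = +33 mm on the housing and 40 mm above its underside; the underside of the plate rests here when home. The stud's tapered tip is 28 mm above the seat; two sprung catches on it (towards +y and -y) hold up a plate that is only laid on, about 13 mm above the seat; some 5 N (4 to 7) at each stud, so 10 N at a pad, 20 N on the handle, click it through, then it drops home
- hole3 (a point): centre of a hole of the narrow end, on the plate's underside, at x = 62, y = -33 mm on the plate; belongs over seat3
- seat3 (a point): centre of the seat round a stud of the narrow end, at x = 62, y = -33 mm on the housing and 40 mm above its underside; the underside of the plate rests here when home. The stud's tapered tip is 28 mm above the seat; two sprung catches on it (towards +y and -y) hold up a plate that is only laid on, about 13 mm above the seat; some 5 N (4 to 7) at each stud, so 10 N at a pad, 20 N on the handle, click it through, then it drops home
- shaker_mid (a point): pepper shaker, 44 mm across and 90 mm tall, loose bystander standing between housing and plate; its middle
- cup_mid (a point): mug, 83 mm across with handle 117, 94 mm tall, loose bystander at the far left; its middle
- tin_mid (a point): flat fish tin, 63x105x26 mm, loose bystander at the right; its middle

How it is judged:
At the end, for the whole second after the job is handed in: All four holes of the cover plate are over their own studs (within 6 mm sideways) with the plate's underside no more than 3 mm above each of the four seats, which is below the catches, and the plate is at rest (horizontal distance between hole0 and seat0 below 0.006 m and z of hole0 in the frame of seat0 below 0.003 m and horizontal distance between hole1 and seat1 below 0.006 m and z of hole1 in the frame of seat1 below 0.003 m and horizontal distance between hole2 and seat2 below 0.006 m and z of hole2 in the frame of seat2 below 0.003 m and horizontal distance between hole3 and seat3 below 0.006 m and z of hole3 in the frame of seat3 below 0.003 m and linear speed of cover below 0.02 m/s); the robot touches nothing.
It fails at once if the cover plate is tipped more than about 20 degrees from level (angle between cover's own z axis and vertical above 0.35 rad).
It fails at once if the pepper shaker is pushed more than 30 mm or tipped over (distance of shaker_mid from where it was at the start of the episode above 0.03 m or angle between shaker_mid's own z axis and vertical above 0.5 rad).
It fails at once if the mug is pushed more than 30 mm or tipped over (distance of cup_mid from where it was at the start of the episode above 0.03 m or angle between cup_mid's own z axis and vertical above 0.5 rad).
It fails at once if the fish tin is pushed more than 30 mm or tipped over (distance of tin_mid from where it was at the start of the episode above 0.03 m or angle between tin_mid's own z axis and vertical above 0.5 rad).
It also fails if it takes over 54 s, if anything falls off the work surface, if the arm or the gripper's body presses on something with over 40 N, if the wrist force passes 120 N, or if a joint passes its speed limit or range.

### The arm

A 6-joint arm with a two-finger parallel gripper is mounted at the origin on a cart in front of the work surface, level with it; the furniture and walls round the work are solid. World frame = base frame: x ahead of the robot, y to its left, z up, the work surface at z = 0. Lengths are in m, angles in rad, forces in N, time in s.
With the tool pointing down it reaches from about 0.3 to 0.875 m from the base axis. Payload 6.4 kg.
Tool frame: the origin (TCP) lies between the finger pads; the fingertips stand 19 mm ahead of it and the grasp point (between the pads) is the TCP (ctrl.tips_ahead is the z of the fingertips in the tool frame, in m); z points along the fingers, y is the line along which they close (so a half turn about z gives the same grasp; the last joint's range is limited). The gripper opens to 85 mm and grips with 20 to 120 N. Pads are 22 mm wide; open, the fingers measure 114 mm over their backs; the gripper's body (76 mm by 85 mm) begins 54 mm behind the grasp point. The pads swing forward as they close: fully open they stand 13 mm farther back than shut.
Start: joints at [1.096, 0.181, 1.607, -0, 1.354, -0.206], TCP at [0.153, 0.554, 0.25] pointing down, gripper open.
Joint ranges: [-2.99, 2.99], [-0.89, 2.07], [0.3, 2.58], [-1.14, 4.28], [0, 2.63], [-3.12, 3.12]. Speed limits (rad/s): [2.57, 2.57, 3.01, 3.14, 3.14, 3.14].

### API

Orientations are given as a unit quaternion [w, x, y, z].
In Python, from bench import readout, vision, ctrl gives the robot as it stands.
- The arm moves only by the tool play_rows, never from a script. Its arguments are lists of equal length, an entry for each row: "xyz": the shift along the tool's x, y, z in mm, a list of three; "rot": the turn, a rotation vector about the tool's x, y, z in rad, a list of three; "grip": the opening, from 0 (shut) to 1 (fully open). In form: {"xyz": [[x, y, z], ...], "rot": [[rx, ry, rz], ...], "grip": [grip, ...]}. A call has exactly 10 rows; each row is the pose to reach, as a shift and turn from the pose commanded when the call began, along the tool's axes at that moment; what a row does not reach only later rows make up. A row lasts 1/8 s, in which the tool goes at most 62.5 mm and 10.7 degrees, less where a joint would pass 70% of its speed; a pose out of reach is approached as far as the arm can. A call with a gripper value outside its range is refused whole. The fingers move at their own pace and stop on an object; the grip force is fixed at half the most. Time passes only in rows, so rows that repeat a pose let the fingers close, or fill a call up. It gives the time, the measured TCP pose, the force, the opening and the grip force at its end, in the units of the state.
- readout.get_obs(): the state, without advancing time (a new reading comes with each control period).
- vision.camera(name): name is "scene" or "top" or "wrist"; returns a dict with "color" (420x560x3 uint8, red, green, blue), "depth" (420x560 float32, m along the optical axis (not along the pixel's ray), 0 where there is no reading), "camera_matrix" (3x3 intrinsics, pixels), "extrinsics" (4x4, takes a point from camera to world coordinates); the wrist camera has in their place "hand_eye" (4x4, takes a point from camera to tool coordinates, whose origin is the TCP and whose axes are the flange's). Camera axes: x right, y down, z forward; pixel columns grow to the right and rows downward; lengths in m; the calibration is good to about 2 mm. A picture is of the moment at which its call begins: read the wrist's pose just before it.
- ctrl.hand_in(): hands the job in; it is judged then, once.
The state is a dict: "time_s": time; "q": joint angles; "dq": joint speeds; "joint_efforts": joint torques, N m; "eef_pos": TCP position; "eef_rot": TCP orientation; "wrist_force": force on the tool from outside, world axes, zero at the start; "torque": the same for the moment, N m; "opening": opening from 0.0 (shut) to 1.0 (fully open); "grasp_force": force on a finger pad.
Only numpy, scipy, OpenCV 4.12 (cv2) and the standard library are available. Lean on these libraries where they do the work, as an engineer would, in place of code of your own. Each camera call takes 0.05 s, during which the arm holds its last target. There are 200 camera calls.

## Working session

There is one attempt and no reset: what is moved stays moved. The work goes in short steps, Python scripts to look and compute and a tool call to move; the robot and the scene stay as the last step left them, time stands still between calls to the robot, and variables do not carry over. Pictures are saved under pics/ and viewed, at most 10 in all, crops included, and the job is handed in when it is done.

Besides the shell and the picture viewer there is one more tool, called as name(argument=value, ...), one argument or row to a line, values as JSON. play_rows: Moves the arm, as the interface text tells. Its arguments: {"type":"object","properties":{"xyz":{"type":"array","items":{"type":"array","items":{"type":"number"}}},"rot":{"type":"array","items":{"type":"array","items":{"type":"number"}}},"grip":{"type":"array","items":{"type":"number"}}},"required":["xyz","rot","grip"]}

```bash
ls; mkdir -p pics; python3 - <<'E'
from bench import readout, vision, ctrl
import cv2, numpy as np
o=readout.get_obs()
for k,v in o.items(): print(k,np.round(v,3))
print(ctrl.tips_ahead)
for n in ["scene","top","wrist"]:
    c=vision.camera(n); np.savez(f"pics/{n}0.npz",**c); cv2.imwrite(f"pics/{n}0.png",c["color"][:,:,::-1])
    print(n,np.round(c["camera_matrix"],1).tolist(),np.round(c.get("extrinsics",c.get("hand_eye")),3).tolist())
E
```

```text
pics
time_s 0.0
q [ 1.096  0.182  1.608 -0.     1.354 -0.206]
dq [ 0.001 -0.001 -0.     0.001 -0.001  0.002]
joint_efforts [-3.0000e-03 -4.4486e+01 -3.5134e+01 -0.0000e+00  9.0000e-03 -0.0000e+00]
eef_pos [0.152 0.554 0.249]
eef_rot [-0.     0.134  0.991 -0.001]
wrist_force [-0.018 -0.373  0.598]
torque [-0.014  0.01   0.   ]
grasp_force 0.0
opening 1.004
0.019
scene [[509.6, 0.0, 275.0], [0.0, 509.6, 206.5], [0.0, 0.0, 1.0]] [[0.364, -0.651, 0.666, -0.4], [-0.931, -0.264, 0.251, -0.376], [0.013, -0.712, -0.702, 1.058], [0.0, 0.0, 0.0, 1.0]]
top [[389.2, 0.0, 276.3], [0.0, 389.2, 214.1], [0.0, 0.0, 1.0]] [[-0.008, -0.981, 0.193, 0.309], [-1.0, 0.009, 0.005, -0.014], [-0.006, -0.193, -0.981, 1.234], [0.0, 0.0, 0.0, 1.0]]
wrist [[360.1, 0.0, 280.1], [0.0, 360.1, 207.3], [0.0, 0.0, 1.0]] [[-0.0, -0.951, -0.308, 0.078], [1.0, -0.0, 0.0, -0.001], [-0.0, -0.308, 0.951, -0.124], [0.0, 0.0, 0.0, 1.0]]
```

View pics/top0.png

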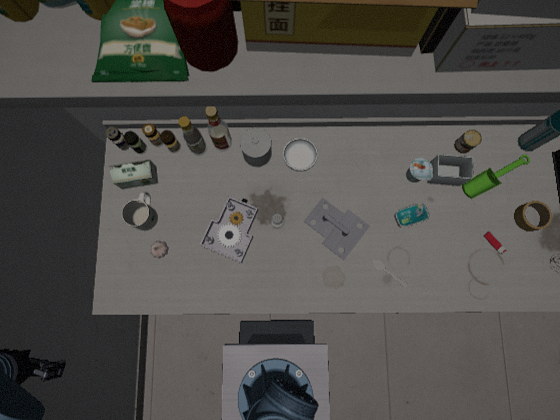

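View pics/scene0.png

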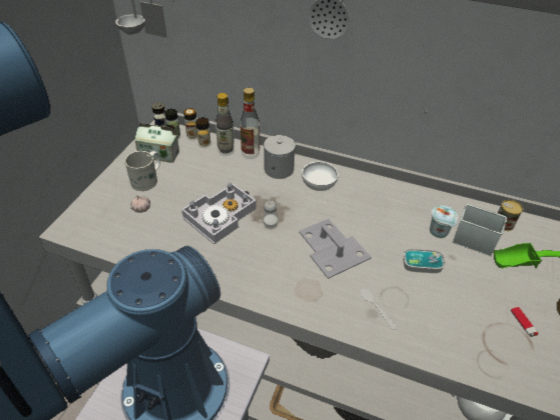

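The top view shows the housing near pixel (230,232), the shaker at (278,220), the cover at (337,227), the tin at (411,215) and the mug at (139,212). The scene view agrees with this. Next I'll crop and enlarge housing and cover.

```bash
cat > h.py <<'E'
import numpy as np, cv2
from scipy.spatial.transform import Rotation as R
from bench import readout, vision
def grab(n):
    o=readout.get_obs(); c=vision.camera(n)
    if n=="wrist":
        T=np.eye(4); q=o["eef_rot"]; T[:3,:3]=R.from_quat([q[1],q[2],q[3],q[0]]).as_matrix(); T[:3,3]=o["eef_pos"]
        c["extrinsics"]=T@c["hand_eye"]
    return c
def cast(c,uv,z):
    uv=np.atleast_2d(np.asarray(uv,float)); K=c["camera_matrix"];E=c["extrinsics"]
    d=np.c_[(uv-[K[0,2],K[1,2]])/[K[0,0],K[1,1]],np.ones(len(uv))]@E[:3,:3].T
    return E[:3,3]+d*((z-E[2,3])/d[:,2])[:,None]
def world(c):
    h,w=c["depth"].shape; v,u=np.mgrid[:h,:w]; K=c["camera_matrix"];E=c["extrinsics"]; d=c["depth"]
    p=np.stack([(u-K[0,2])/K[0,0]*d,(v-K[1,2])/K[1,1]*d,d],-1)
    return p@E[:3,:3].T+E[:3,3]
E
python3 - <<'E'
from h import *
c=dict(np.load("pics/top0.npz")); W=world(c)
im=cv2.resize(c["color"][180:280,180:380],None,fx=4,fy=4,interpolation=cv2.INTER_CUBIC)[:,:,::-1]
cv2.imwrite("pics/crop.png",cv2.convertScaleAbs(im,alpha=1.5))
for n,uv in dict(cover=(337,227),housing=(230,232),shaker=(278,220),tin=(411,215),mug=(139,212)).items(): print(n,cast(c,uv,0.02).round(3))
Z=W[...,2]
for p in [(300,260),(345,240),(320,225),(336,219),(350,230),(216,250)]: print(p,W[p[1],p[0]].round(3))
E
```

```text
cover [[ 0.505 -0.2    0.02 ]]
housing [[0.492 0.138 0.02 ]]
shaker [[ 0.529 -0.014  0.02 ]]
tin [[ 0.541 -0.436  0.02 ]]
mug [[0.559 0.429 0.02 ]]
(300, 260) [ 0.404 -0.082 -0.001]
(345, 240) [ 0.465 -0.226  0.005]
(320, 225) [ 0.514 -0.148  0.005]
(336, 219) [ 0.534 -0.201 -0.001]
(350, 230) [ 0.496 -0.242  0.009]
(216, 250) [0.436 0.182 0.011]
```

View pics/crop.png

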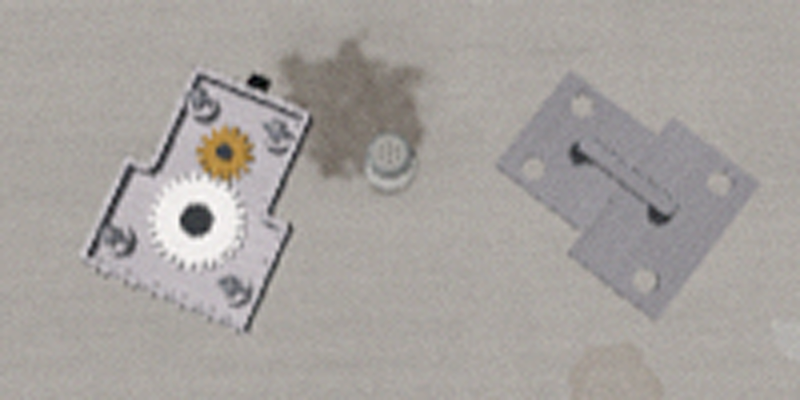

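The crop shows the cover holes at (719,182), (645,278), (582,103) and (534,167). The housing rim corners are at (85,255), (248,330), (198,72) and (312,117). The shaker is at (390,160), close to the housing's narrow end.

```bash
cat >> h.py <<'E'
def fit(model,pts):
    "2D rigid fit: pts = c + R(yaw) model"
    m=np.asarray(model,float);p=np.asarray(pts)[:,:2]; mc=m.mean(0);pc=p.mean(0)
    a=((m-mc)@[1,1j]); b=((p-pc)@[1,1j]); y=np.angle((a.conj()*b).sum())
    r=np.array([[np.cos(y),-np.sin(y)],[np.sin(y),np.cos(y)]]); c=pc-r@mc
    return c,y,np.linalg.norm(p-(c+m@r.T),axis=1)
HOL=np.array([[-.062,.05],[-.062,-.05],[.062,.033],[.062,-.033]])
E
python3 - <<'E'
from h import *
c=dict(np.load("pics/top0.npz"))
px=lambda a:np.array(a)/4.+[180,180]-0.375
h=cast(c,px([(645,278),(719,182),(534,167),(582,103)]),0.004)
best=[fit(HOL,h),fit(HOL[[1,0,3,2]],h)]
for b in best: print("cover",b)
k=cast(c,px([(85,255),(248,330),(198,72),(312,117)]),0.04)
M=np.array([[-.088,.07],[-.088,-.07],[.088,.05],[.088,-.05]])
print("housing",fit(M,k))
print("shaker",cast(c,px((391,150)),0.09),cast(c,px((388,180)),0.0))
E
```

```text
cover (array([ 0.51338958, -0.19473296]), np.float64(0.892882090918348), array([0.00079219, 0.00087106, 0.00083323, 0.00062442]))
cover (array([ 0.51338958, -0.19473296]), np.float64(0.8882505006856591), array([0.09901795, 0.09943704, 0.06611004, 0.06568836]))
housing (array([0.50229525, 0.12804187]), np.float64(-0.4113841444188357), array([0.00529737, 0.00200783, 0.00470796, 0.00314555]))
shaker [[ 0.52487651 -0.01214302  0.09      ]] [[ 0.51737969 -0.00935146  0.        ]]
```

```bash
cat >> h.py <<'E'
def rel(pos,phi):
    o=readout.get_obs(); q=o["eef_rot"]; A=R.from_quat([q[1],q[2],q[3],q[0]])
    y=np.array([np.cos(phi),np.sin(phi),0]); x=np.array([-np.sin(phi),np.cos(phi),0])
    B=R.from_matrix(np.c_[x,y,[0,0,-1]])
    print("t",o["time_s"],"pos",o["eef_pos"].round(4) if hasattr(o["eef_pos"],"round") else o["eef_pos"],"xyz mm",(A.inv().apply(np.array(pos)-o["eef_pos"])*1000).round(1),"rot",(A.inv()*B).as_rotvec().round(4))
E
python3 -c "
from h import *
rel((.50,.13,.25),1.159)"
```

```text
t 0.15 pos [0.1525 0.554  0.2496] xyz mm [-4.476e+02 -3.165e+02 -1.000e-01] rot [-0.0013 -0.0002  0.143 ]
```

play_rows(
  xyz=[
    [-56, -40, 0],
    [-112, -79, 0],
    [-168, -119, 0],
    [-224, -158, 0],
    [-280, -198, 0],
    [-336, -237, 0],
    [-392, -277, 0],
    [-448, -316, 0],
    [-448, -316, 0],
    [-448, -316, 0],
  ],
  rot=[
    [0, 0, 0.02],
    [0, 0, 0.04],
    [0, 0, 0.06],
    [0, 0, 0.08],
    [0, 0, 0.1],
    [0, 0, 0.12],
    [0, 0, 0.143],
    [0, 0, 0.143],
    [0, 0, 0.143],
    [0, 0, 0.143],
  ],
  grip=[1, 1, 1, 1, 1, 1, 1, 1, 1, 1],
)

```text
time_s: 1.4
eef_pos: [0.5022, 0.128, 0.2499]
eef_rot: [-0.0, 0.207, 0.978, -0.0]
wrist_force: [-0.5, 0.1, -0.2]
opening: 1.002
grasp_force: 0.0
```

```bash
python3 - <<'E'
from h import *
c=grab("wrist"); np.savez("pics/w1.npz",**c); cv2.imwrite("pics/w1.png",c["color"][:,:,::-1])
rel((.5134,-.1947,.25),2.464)
E
```

```text
t 1.45 pos [0.501  0.1296 0.2498] xyz mm [-142.1 -291.8   -0.3] rot [ 5.000e-04 -1.200e-03 -1.308e+00]
```

View pics/w1.png

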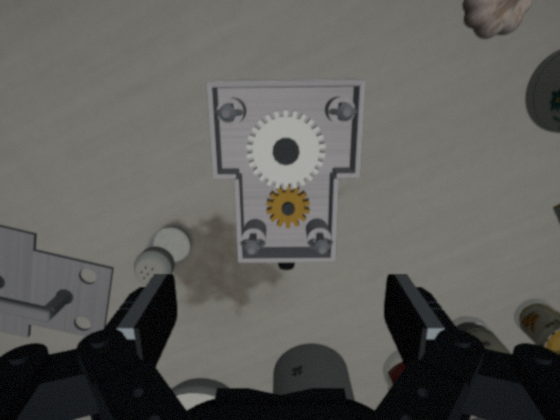

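The wrist view has the wide end of the housing at the top, with rim corners (208,83), (365,81), (335,261) and (239,263). The studs are near (231,108), (342,110), (252,240) and (320,240), and the shaker is at (160,255). I'll refine the pose from depth, using the stud tips and the rim.

```bash
cat >> h.py <<'E'
def housing(c):
    W=world(c); Z=W[...,2]; near=(np.hypot(W[...,0]-.502,W[...,1]-.128)<.12)&(c["depth"]>0)
    m=(near&(Z>.031)&(Z<.046)).astype(np.uint8)
    n,l,s,_=cv2.connectedComponentsWithStats(m); i=1+s[1:,4].argmax(); P=W[l==i]
    (cx,cy),(w,h),a=cv2.minAreaRect((P[:,:2]*1000).astype(np.float32)); print("rim rect",cx,cy,w,h,a,np.median(P[:,2]))
    m=(near&(Z>.054)&(Z<.08)).astype(np.uint8)
    n,l,s,_=cv2.connectedComponentsWithStats(m); T=[]
    for i in range(1,n):
        if s[i,4]<15: continue
        P=W[l==i]; e=P[:,:2].mean(0); print("stud",e.round(4),s[i,4],P[:,2].max().round(4)); T.append(e)
    return np.array(T)
E
python3 - <<'E'
from h import *
c=dict(np.load("pics/w1.npz")); T=housing(c)
k=cast(c,[(365,81),(208,83),(335,261),(239,263)],0.04)
M=np.array([[-.088,.07],[-.088,-.07],[.088,.05],[.088,-.05]])
f=fit(M,k); print("corners",f)
r=np.array([[np.cos(f[1]),-np.sin(f[1])],[np.sin(f[1]),np.cos(f[1])]]); S=f[0]+HOL@r.T
o=[np.linalg.norm(T-s,axis=1).argmin() for s in S]; print("studs",fit(HOL,T[o]))
E
```

```text
rim rect 511.36053466796875 129.33346557617188 140.2625274658203 188.19369506835938 66.61360168457031 0.03969808257812174
stud [0.429  0.1117] 286 0.0697
stud [0.4678 0.2013] 287 0.0699
stud [0.5476 0.0784] 232 0.0691
stud [0.5733 0.1379] 232 0.0697
corners (array([0.50583771, 0.13275909]), np.float64(-0.405756168912431), array([0.00137125, 0.00180415, 0.00185092, 0.00070872]))
studs (array([0.50442384, 0.13231875]), np.float64(-0.4079682926059611), array([0.00157685, 0.0014627 , 0.0011594 , 0.0011358 ]))
```

play_rows(
  xyz=[
    [-14, -29, 0],
    [-28, -58, 0],
    [-43, -88, 0],
    [-57, -117, 0],
    [-71, -146, 0],
    [-85, -175, 0],
    [-99, -204, 0],
    [-114, -233, 0],
    [-142, -292, 0],
    [-142, -292, 0],
  ],
  rot=[
    [0, 0, -0.15],
    [0, 0, -0.3],
    [0, 0, -0.45],
    [0, 0, -0.6],
    [0, 0, -0.75],
    [0, 0, -0.9],
    [0, 0, -1.05],
    [0, 0, -1.2],
    [0, 0, -1.308],
    [0, 0, -1.308],
  ],
  grip=[1, 1, 1, 1, 1, 1, 1, 1, 1, 1],
)

```text
time_s: 2.7
eef_pos: [0.5138, -0.1955, 0.2502]
eef_rot: [-0.0, -0.432, 0.902, -0.0]
wrist_force: [0.7, 0.3, 0.6]
opening: 0.998
grasp_force: 0.0
```

```bash
python3 - <<'E'
from h import *
c=grab("wrist"); np.savez("pics/w2.npz",**c); cv2.imwrite("pics/w2.png",c["color"][:,:,::-1])
W=world(c);Z=W[...,2]; m=((Z>.033)&(Z<.06)&(np.hypot(W[...,0]-.513,W[...,1]+.195)<.08)&(c["depth"]>0)).astype(np.uint8)
n,l,s,_=cv2.connectedComponentsWithStats(m)
for i in range(1,n):
    if s[i,4]>30:
        P=W[l==i]; print(s[i],P.mean(0).round(4),P[:,2].max(),cv2.minAreaRect((P[:,:2]*1000).astype(np.float32)))
E
```

```text
[ 275  130   15   94 1390] [ 0.5113 -0.1968  0.0454] 0.04824207848620621 ((512.3372802734375, -195.20689392089844), (88.57450866699219, 13.738304138183594), 51.03338623046875)
```

View pics/w2.png

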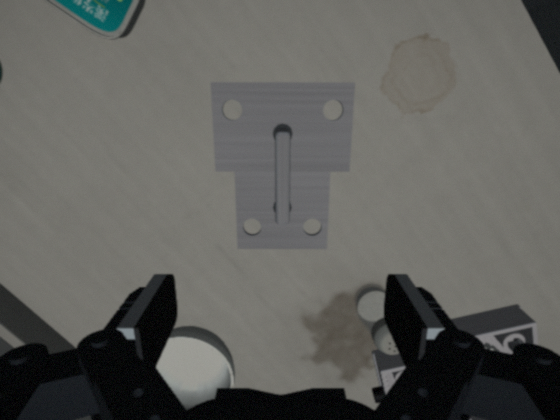

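The wrist view shows the holes at (233,109), (333,109), (252,226) and (312,226), with the bar running from (283,130) to (283,222). The bar's depth gives 88.6 x 13.7 mm at 51.0°, which matches the given sizes.

```bash
python3 - <<'E'
from h import *
c=dict(np.load("pics/w2.npz"))
h=cast(c,[(333,109),(233,109),(312,226),(252,226)],0.004); print("holes",fit(HOL,h))
rel((.5125,-.1955,.039),.891+np.pi/2)
E
```

```text
holes (array([ 0.5124027 , -0.19443966]), np.float64(0.8900646925379427), array([0.00036397, 0.00055892, 0.00022715, 0.00018962]))
t 2.75 pos [ 0.5137 -0.1939  0.25  ] xyz mm [  2.   -0.3 211. ] rot [0.0009 0.0001 0.0032]
```

play_rows(
  xyz=[
    [1, 0, 40],
    [1, 0, 80],
    [1, 0, 120],
    [1, 0, 160],
    [1, 0, 190],
    [1, 0, 203],
    [1, 0, 211],
    [1, 0, 211],
    [1, 0, 211],
    [1, 0, 211],
  ],
  rot=[
    [0, 0, 0.003],
    [0, 0, 0.003],
    [0, 0, 0.003],
    [0, 0, 0.003],
    [0, 0, 0.003],
    [0, 0, 0.003],
    [0, 0, 0.003],
    [0, 0, 0.003],
    [0, 0, 0.003],
    [0, 0, 0.003],
  ],
  grip=[1, 1, 1, 1, 1, 1, 1, 1, 0.6, 0.3],
)

```text
time_s: 4.0
eef_pos: [0.5139, -0.1949, 0.0402]
eef_rot: [0.0, -0.432, 0.902, -0.001]
wrist_force: [-0.3, -0.8, 0.2]
opening: 0.605
grasp_force: 0.0
```

play_rows(
  xyz=[
    [0, 0, 0],
    [0, 0, 0],
    [0, 0, 0],
    [0, 0, 0],
    [0, 0, 0],
    [0, 0, 0],
    [0, 0, 0],
    [0, 0, -5],
    [0, 0, -15],
    [0, 0, -30],
  ],
  rot=[
    [0, 0, 0],
    [0, 0, 0],
    [0, 0, 0],
    [0, 0, 0],
    [0, 0, 0],
    [0, 0, 0],
    [0, 0, 0],
    [0, 0, 0],
    [0, 0, 0],
    [0, 0, 0],
  ],
  grip=[0, 0, 0, 0, 0, 0, 0, 0, 0, 0],
)

```text
time_s: 5.25
eef_pos: [0.5128, -0.1941, 0.0695]
eef_rot: [-0.0, -0.432, 0.902, 0.001]
wrist_force: [-0.4, 0.3, -2.8]
opening: 0.15
grasp_force: 58.6
```

```bash
python3 - <<'E'
from h import *
rel((.505,.1325,.2),1.164)
E
```

```text
t 5.25 pos [ 0.5128 -0.1941  0.0695] xyz mm [-249.6  211.  -130.3] rot [ 1.2000e-03 -1.1000e-03  1.3001e+00]
```

play_rows(
  xyz=[
    [0, 0, -30],
    [0, 0, -65],
    [0, 0, -100],
    [-5, 4, -125],
    [-20, 17, -130],
    [-45, 38, -130],
    [-75, 63, -130],
    [-105, 89, -130],
    [-135, 114, -130],
    [-165, 139, -130],
  ],
  rot=[
    [0, 0, 0],
    [0, 0, 0],
    [0, 0, 0],
    [0, 0, 0.1],
    [0, 0, 0.22],
    [0, 0, 0.36],
    [0, 0, 0.5],
    [0, 0, 0.64],
    [0, 0, 0.78],
    [0, 0, 0.92],
  ],
  grip=[0, 0, 0, 0, 0, 0, 0, 0, 0, 0],
)

```text
time_s: 6.5
eef_pos: [0.5083, 0.0225, 0.2003]
eef_rot: [0.001, 0.016, 1.0, -0.0]
wrist_force: [0.5, 0.4, -2.5]
opening: 0.146
grasp_force: 58.7
```

```bash
python3 - <<'E'
from h import *
rel((.505,.1325,.2),1.164)
E
```

```text
t 6.5 pos [0.5083 0.0225 0.2003] xyz mm [  6.8 109.8   0.3] rot [0.     0.0012 0.3753]
```

play_rows(
  xyz=[
    [2, 22, 0],
    [3, 48, 0],
    [5, 72, 0],
    [6, 92, 0],
    [7, 105, 0],
    [7, 110, 0],
    [7, 110, 0],
    [7, 110, 0],
    [7, 110, 0],
    [7, 110, 0],
  ],
  rot=[
    [0, 0, 0.1],
    [0, 0, 0.2],
    [0, 0, 0.28],
    [0, 0, 0.34],
    [0, 0, 0.375],
    [0, 0, 0.375],
    [0, 0, 0.375],
    [0, 0, 0.375],
    [0, 0, 0.375],
    [0, 0, 0.375],
  ],
  grip=[0, 0, 0, 0, 0, 0, 0, 0, 0, 0],
)

```text
time_s: 7.75
eef_pos: [0.5044, 0.131, 0.1993]
eef_rot: [-0.0, 0.2, 0.98, -0.0]
wrist_force: [-0.2, 0.4, -3.4]
opening: 0.155
grasp_force: 58.8
```

```bash
python3 - <<'E'
from h import *
c=grab("wrist"); np.savez("pics/w3.npz",**c); cv2.imwrite("pics/w3.png",c["color"][:,:,::-1])
rel((.505,.1325,.2),1.164)
E
```

```text
t 7.8 pos [0.5044 0.1311 0.1993] xyz mm [ 0.   1.5 -0.7] rot [-0.0001 -0.0001  0.0047]
```

View pics/w3.png

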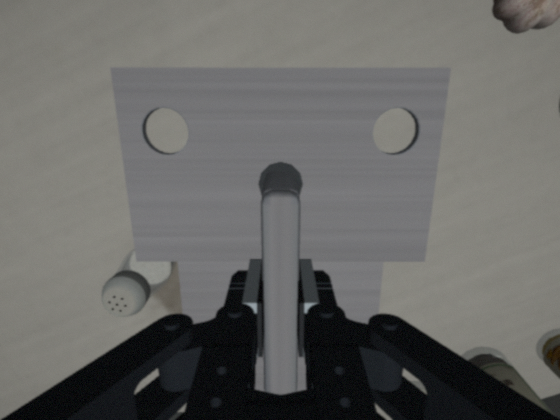

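The plate hangs square in the grip, with its two wide holes at (166,131) and (395,131). I'll measure its tilt and position in the same camera.

```bash
cat >> h.py <<'E'
def held(c,box,zr):
    "plate plane and hole centres in pixel box; returns world hole centres"
    W=world(c); u0,v0,u1,v1=box; sub=W[v0:v1,u0:u1]; z=sub[...,2]; d=c["depth"][v0:v1,u0:u1]
    m=(d>0)&(z>zr[0])&(z<zr[1]); P=sub[m]; A=np.c_[P[:,:2]-P[:,:2].mean(0),np.ones(len(P))]
    s=np.linalg.lstsq(A,P[:,2],rcond=None)[0]; print("plane slope",s[:2].round(4),"z",s[2].round(4),len(P))
    hm=((~m)*255).astype(np.uint8); n,l,st,ce=cv2.connectedComponentsWithStats(hm); out=[]
    for i in range(1,n):
        if st[i,4]>300: out.append(ce[i]+[u0,v0]); print("hole px",out[-1].round(1),st[i])
    return np.array(out),s
E
python3 - <<'E'
from h import *
c=dict(np.load("pics/w3.npz")); p,s=held(c,(140,85,425,160),(.14,.19))
p=p[np.argsort(p[:,0])]; h=cast(c,p,s[2]); print(h.round(4),np.linalg.norm(h[0]-h[1]))
d=h[1]-h[0]; yaw=np.arctan2(d[1],d[0])-np.pi/2; mid=h.mean(0)[:2]; print("yaw",yaw,"centre",mid+.062*np.array([np.cos(yaw),np.sin(yaw)]))
E
```

```text
plane slope [-0.0022  0.0015] z 0.1646 18316
hole px [167.1 130.3] [   6   23   43   45 1495]
hole px [393.9 130.3] [ 233   23   43   45 1494]
[[0.428  0.11   0.1646]
 [0.4664 0.2002 0.1646]] 0.0980542768722899
yaw -0.4026389451462191 centre [0.50424155 0.13081371]
```

play_rows(
  xyz=[
    [0, 1.5, 15],
    [0, 1.5, 30],
    [0, 1.5, 45],
    [0, 1.5, 60],
    [0, 1.5, 70],
    [0, 1.5, 77],
    [0, 1.5, 82],
    [0, 1.5, 86],
    [0, 1.5, 86],
    [0, 1.5, 86],
  ],
  rot=[
    [0, 0, 0.005],
    [0, 0, 0.005],
    [0, 0, 0.005],
    [0, 0, 0.005],
    [0, 0, 0.005],
    [0, 0, 0.005],
    [0, 0, 0.005],
    [0, 0, 0.005],
    [0, 0, 0.005],
    [0, 0, 0.005],
  ],
  grip=[0, 0, 0, 0, 0, 0, 0, 0, 0, 0],
)

```text
time_s: 9.05
eef_pos: [0.5053, 0.1328, 0.1136]
eef_rot: [0.0, 0.202, 0.979, 0.0]
wrist_force: [-0.1, -0.4, -3.6]
opening: 0.151
grasp_force: 58.7
```

```bash
python3 - <<'E'
from h import *
c=grab("wrist"); np.savez("pics/w4.npz",**c)
cv2.imwrite("pics/w4.png",cv2.convertScaleAbs(c["color"][:,:,::-1],alpha=1.3))
rel((.505,.1325,.112),1.164)
p,s=held(c,(140,85,425,160),(.065,.095))
p=p[np.argsort(p[:,0])]; h=cast(c,p,s[2]); print(h.round(4))
E
```

```text
t 9.1 pos [0.5053 0.1328 0.1136] xyz mm [ 0.2 -0.3  1.6] rot [ 0.0003  0.0006 -0.    ]
plane slope [-0.0214  0.0097] z 0.0784 19000
hole px [165.3 130.7] [   6   23   43   45 1163]
hole px [396.2 130.8] [ 233   23   42   45 1144]
[[0.4286 0.1112 0.0784]
 [0.4682 0.2031 0.0784]]
```

View pics/w4.png

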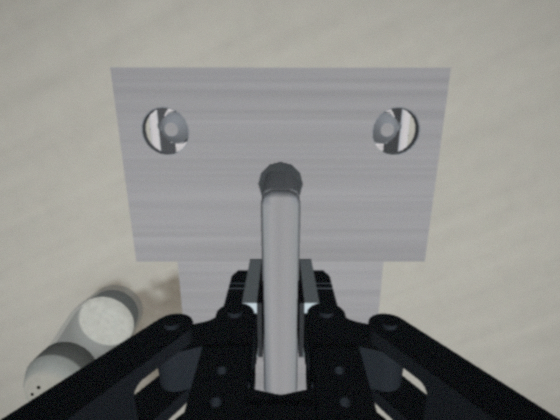

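The stud tips show inside the wide holes at (173,128) and (387,128), with the hole centres at (166,130) and (396,130). I'll compare them by casting each at its own height.

```bash
python3 - <<'E'
from h import *
c=dict(np.load("pics/w4.npz")); W=world(c)
t=cast(c,[(173,128.5),(386.5,128.5)],.068); h=cast(c,[(165.5,130.5),(396,130.5)],.0785)
print(t.round(4),h.round(4)); 
a=-.407; r=np.array([[np.cos(a),np.sin(a)],[-np.sin(a),np.cos(a)]])
print("stud-hole in housing axes mm",((t-h)[:,:2]@r.T*1000).round(1), "spacing",np.linalg.norm(t[0]-t[1]),np.linalg.norm(h[0]-h[1]))
Z=W[...,2]
for b in [(145,110,188,152),(375,110,417,152)]:
    w=W[b[1]:b[3],b[0]:b[2]]; m=(w[...,2]<.0715)&(w[...,2]>.06); print(w[m].mean(0).round(4),m.sum())
E
```

```text
[[0.4288 0.1115 0.068 ]
 [0.4678 0.2019 0.068 ]] [[0.4285 0.1113 0.0785]
 [0.4681 0.2031 0.0785]]
stud-hole in housing axes mm [[ 0.2  0.3]
 [ 0.2 -1.1]] spacing 0.09849916326380845 0.09991252348097215
[0.4288 0.1112 0.065 ] 656
[0.4681 0.2021 0.0654] 580
```

play_rows(
  xyz=[
    [0, 0, 6],
    [0, 0, 12],
    [0, 0, 17],
    [0, 0, 20],
    [0, 0, 22],
    [0, 0, 24],
    [0, 0, 26],
    [0, 0, 28],
    [0, 0, 28],
    [0, 0, 28],
  ],
  rot=[
    [0, 0, 0],
    [0, 0, 0],
    [0, 0, 0],
    [0, 0, 0],
    [0, 0, 0],
    [0, 0, 0],
    [0, 0, 0],
    [0, 0, 0],
    [0, 0, 0],
    [0, 0, 0],
  ],
  grip=[0, 0, 0, 0, 0, 0, 0, 0, 0, 0],
)

```text
time_s: 10.35
eef_pos: [0.5052, 0.1326, 0.0853]
eef_rot: [0.0, 0.202, 0.979, -0.0]
wrist_force: [-0.1, -1.6, -1.4]
opening: 0.152
grasp_force: 58.9
```

play_rows(
  xyz=[
    [0, 0, 1.5],
    [0, 0, 3],
    [0, 0, 4.5],
    [0, 0, 5.5],
    [0, 0, 6],
    [0, 0, 6],
    [0, 0, 6],
    [0, 0, 6],
    [0, 0, 6],
    [0, 0, 6],
  ],
  rot=[
    [0, 0, 0],
    [0, 0, 0],
    [0, 0, 0],
    [0, 0, 0],
    [0, 0, 0],
    [0, 0, 0],
    [0, 0, 0],
    [0, 0, 0],
    [0, 0, 0],
    [0, 0, 0],
  ],
  grip=[0, 0, 0, 0, 0, 0, 0, 0, 0, 0],
)

```text
time_s: 11.6
eef_pos: [0.5045, 0.1326, 0.0796]
eef_rot: [-0.001, 0.202, 0.979, -0.0]
wrist_force: [-3.4, -3.4, 7.4]
opening: 0.149
grasp_force: 60.3
```

```bash
python3 - <<'E'
from h import *
c=grab("wrist"); np.savez("pics/w5.npz",**c); p,s=held(c,(140,85,425,160),(.03,.06))
W=world(c)
for b in [(190,230,235,255),(190,270,215,300),(345,270,370,300),(190,75,370,95)]:
    w=W[b[1]:b[3],b[0]:b[2]]; print(b,np.median(w.reshape(-1,3),axis=0).round(4))
E
```

```text
plane slope [ 0.0138 -0.0059] z 0.0453 19206
hole px [154.6 138. ] [   0   34   36   38 1004]
hole px [406.9 138. ] [ 246   34   39   38 1088]
(190, 230, 235, 255) [0.4824 0.1063 0.0451]
(190, 270, 215, 300) [0.5009 0.0915 0.0452]
(345, 270, 370, 300) [0.5312 0.1621 0.0452]
(190, 75, 370, 95) [0.4299 0.1638 0.0451]
```

play_rows(
  xyz=[
    [0, 0, 0],
    [0, 0, 0],
    [0, 0, 0],
    [0, 0, 0],
    [0, 0, 0],
    [0, 0, -20],
    [0, 0, -60],
    [0, 0, -110],
    [0, 0, -160],
    [0, 0, -170],
  ],
  rot=[
    [0, 0, 0],
    [0, 0, 0],
    [0, 0, 0],
    [0, 0, 0],
    [0, 0, 0],
    [0, 0, 0],
    [0, 0, 0],
    [0, 0, 0],
    [0, 0, 0],
    [0, 0, 0],
  ],
  grip=[0.5, 1, 1, 1, 1, 1, 1, 1, 1, 1],
)

```text
time_s: 12.9
eef_pos: [0.507, 0.1329, 0.2536]
eef_rot: [0.004, 0.202, 0.979, 0.001]
wrist_force: [-0.1, -0.6, 0.1]
opening: 0.998
grasp_force: 0.0
```

play_rows(
  xyz=[
    [0, 0, 0],
    [0, 0, 0],
    [0, 0, 0],
    [0, 0, 0],
    [0, 0, 0],
    [0, 0, 0],
    [0, 0, 0],
    [0, 0, 0],
    [0, 0, 0],
    [0, 0, 0],
  ],
  rot=[
    [0, 0, 0],
    [0, 0, 0],
    [0, 0, 0],
    [0, 0, 0],
    [0, 0, 0],
    [0, 0, 0],
    [0, 0, 0],
    [0, 0, 0],
    [0, 0, 0],
    [0, 0, 0],
  ],
  grip=[1, 1, 1, 1, 1, 1, 1, 1, 1, 1],
)

```text
time_s: 14.15
eef_pos: [0.505, 0.1328, 0.2493]
eef_rot: [0.0, 0.202, 0.979, -0.0]
wrist_force: [0.7, 0.1, 0.1]
opening: 1.0
grasp_force: 0.0
```

```bash
python3 - <<'E'
from h import *
c=grab("wrist"); np.savez("pics/w6.npz",**c); cv2.imwrite("pics/w6.png",cv2.convertScaleAbs(c["color"][:,:,::-1],alpha=1.3))
W=world(c); a=-.407; r=np.array([[np.cos(a),-np.sin(a)],[np.sin(a),np.cos(a)]])
L=(W[...,:2]-[.505,.1325])@r; print("t",readout.get_obs()["time_s"],readout.get_obs()["wrist_force"])
for x,y in [(-.08,.06),(-.08,-.06),(-.062,0),(-.03,.05),(-.03,-.05),(.08,.04),(.08,-.04),(.07,0),(.03,.03),(.03,-.03)]:
    m=(np.hypot(L[...,0]-x,L[...,1]-y)<.005)&(c["depth"]>0); print(x,y,m.sum(),np.median(W[m][:,2]).round(4))
E
```

```text
t 14.2 [ 0.90482731  0.08186087 -0.49747825]
-0.08 0.06 108 0.0451
-0.08 -0.06 110 0.045
-0.062 0 105 0.0452
-0.03 0.05 98 0.0452
-0.03 -0.05 95 0.0452
0.08 0.04 70 0.0452
0.08 -0.04 67 0.0454
0.07 0 77 0.0452
0.03 0.03 78 0.0453
0.03 -0.03 79 0.0451
```

View pics/w6.png

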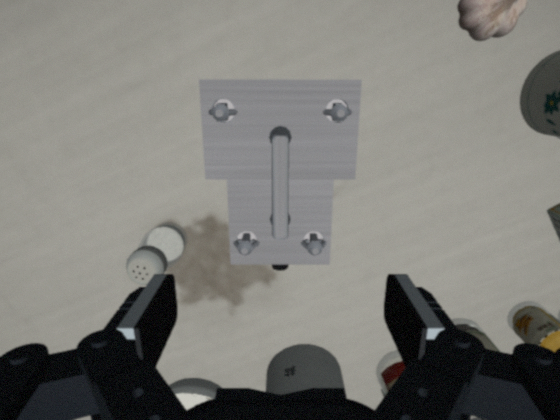

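The plate top reads 45 mm at all ten points, so it lies flush. All four studs come up through their holes, at (223,111), (339,111), (246,243) and (315,243), and the gripper is clear of everything.

```bash
python3 -c "
from bench import ctrl
print(ctrl.hand_in())"
```

```text
the job is handed in; nothing more can be done
None
```

The cover plate is clicked down over all four studs and measures flush on the housing, the gripper has let go and stands clear, and the job was handed in after about 14 s; the hand-in gave no verdict.

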